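Join the two tiers of the condiment stand and put the spice jar on top

ROBOT

A 6-joint arm with a two-finger parallel gripper is mounted at the origin on a cart in front of the work surface, level with it; the furniture and walls round the work are solid. World frame = base frame: x ahead of the robot, y to its left, z up, the work surface at z = 0. Lengths are in m, angles in rad, forces in N, time in s.
With the tool pointing down it reaches from about 0.375 to 0.975 m from the base axis. Payload 3.8 kg.
Tool frame: the origin (TCP) lies midway between the tips of the shut fingers; the grasp point (between the pads) lies 19 mm behind it; x points along the fingers, y is the direction in which the jaws open and shut, and the axes are right-handed (so a half turn about x gives the same grasp; the last joint's range is limited). The gripper opens to 88 mm and grips with 3 to 60 N. Pads are 18 mm wide; open, the fingers measure 123 mm over their backs; the gripper's body (75 mm by 187 mm) begins 45 mm behind the grasp point.
Start: joints at [1.304, 0.264, 1.604, -0, 1.274, -0.037], TCP at [0.154, 0.657, 0.239] pointing down, gripper open.
Joint ranges: [-2.63, 2.63], [-0.94, 2.18], [0.31, 2.57], [-1.31, 4.45], [0, 2.66], [-2.55, 2.55]. Speed limits (rad/s): [2.57, 2.57, 3.14, 3.14, 3.14, 3.14].

INTERFACE

Orientations are given as a rotation vector (axis times angle).
In Python, from cell import manip, inverse_kinematics, cams, order gives the robot as it stands. Calls block until the motion is done:
- manip.move_pose(position, orientation): joint-space move of the TCP to a pose.
- manip.move_linear(position, rate=0.15, rot=None): straight line of the TCP; rot=None keeps the orientation; rate is the mean speed in m/s.
- manip.set_joints(angles): joint-space move.
- manip.set_gripper(opening, force=None): finger opening in m; force is the grip in N (None keeps the last); returns when the fingers have stopped.
- manip.dwell(seconds).
- inverse_kinematics(position, orientation): joint angles nearest the present ones, or None.
- manip.state(): the state.
- cams.capture(name): name is "scene" or "top"; returns a dict with "image" (384x512x3 uint8, blue, green, red), "z_map" (384x512 float32, m along the optical axis (not along the pixel's ray), 0 where there is no reading), "intrinsics" (3x3 intrinsics, pixels), "k1" (the pictures are not rectified: a ray, as slopes to the right and down, at radius r is drawn at 1 + k1 r^2 times it, then the intrinsics apply), "position" and "orientation" of the camera in the world. Camera axes: x right, y down, z forward; pixel columns grow to the right and rows downward; lengths in m; the calibration is good to about 2 mm. A picture is of the moment at which its call begins.
A pose or a line that the arm cannot do raises manip.IKError and nothing moves.
- order.close_job(): hands the job in, once; it reports no verdict.
The state is a dict: "clock": time; "joint_pos": joint angles; "joint_velocities": joint speeds; "tau": joint torques, N m; "tool_pos": TCP position; "tcp_rot": TCP orientation; "contact_force": force on the tool from outside, world axes, zero at the start; "moment": the same for the moment, N m; "gripper_width": finger opening in m.
Only numpy, scipy, OpenCV 4.12 (cv2) and the standard library are available. Lean on these libraries where they do the work, as an engineer would, in place of code of your own. Each camera call takes 0.05 s, during which the arm holds its last target.

TASK

Put the two-tier condiment stand back together: slide the tube of the loose upper tray down over the stub of the lower tray until it is fully home and the red spring button pops out through a hole in the tube. Then stand the red-capped spice jar upright on the upper tray and let go, without tipping the jar over and leaving the blue cup and the tamper where they are.

Things in the scene. Friction and masses are not known exactly. Their poses are not given: they have to be found in the camera images.
- stand: Lower tier, fixed to the table: oblong wooden tray 190 mm long (y) x 110 mm wide (x), rounded ends, top face 10 mm, wire rim 16 mm above the table. Origin: centre of its underside at table height; z up. In the middle a steel collar, 40 mm diameter, top at 16 mm, carries the upright stub.
- stub_tip (a point): Tip of the steel stub in the middle of the lower tier, 86 mm above the table; axes as the stand. The stub is round, 20 mm diameter, from the collar (16 mm) up to 76 mm, then tapers to 12 mm at this tip. The red button sticks out of it on the stand's -x side, centred 46 mm above the table.
- button (a joint): Red spring button in the stub, 6 mm wide, 11 mm high, sloped on top so that the descending tube pushes it in (some 3 to 15 N of downward push to pass it; the tier's own weight is not enough). 0 = fully out, 6 mm proud of the stub; grows to 0.0075 m as it is pushed in. With the tube home and a hole facing it, it is out again (about 0).
- tier_grip (a point): Centre of the handle of the loose upper tier (about 0.4 kg, starts upright on its tube). z up. Wooden block 12 mm thick (x) x 36 mm (y) x 32 mm high on an 11 mm rod: pinch its thickness from above. Tray below: 170 mm long (y), 84 mm wide (x), 6 mm rim, upper face 44 mm below this point; tube's end 138 mm below. When home this point is 154 mm above the stand's origin.
- tube_end (a point): Centre of the lower end of the upper tier's tube, axes as tier_grip. Tube 30 mm outside, 22.4 mm inside, bore 88 mm deep. Two opposite holes, 9 mm wide x 14 mm high, face +x and -x, centred 30.5 mm above this end. Either may take the button: the two trays must lie parallel within about 7 degrees, either way round. Home: this end rests on the collar.
- jar_mid (a point): Centre of the spice jar (about 0.09 kg), half-way up: round, 44 mm diameter, 90 mm tall, clear body, red cap, upright on the table at the start; z up. It fits on the upper tray on either side of the handle, best 54 mm from the handle's centre along the tray (y of tier_grip); its centre is then 1 mm above the handle's centre.
- tier: The loose upper tier as a whole; origin at the centre of the tube's lower end, axes as tier_grip.
- jar: The same spice jar; origin at the centre of its underside.
- blue_cup: Bystander: blue cup with a handle, 63 x 93 x 53 mm; origin at its underside.
- the_tamper: Bystander: coffee tamper, steel base 58 mm, 94 mm tall; origin at its underside.
Not all that is in view belongs to the job. Of the things that look like the jar, take the one that is farthest to the robot's right at the start.

How it is judged:
By the outcome, as a careful person would: the job done as asked, in the order asked, and still so for the second after the job is handed in, with the robot touching nothing.
It also fails if it takes over 66 s, if anything falls off the work surface, if the arm or the gripper's body presses on something with over 40 N, if the wrist force passes 120 N, or if a joint passes its speed limit or range.

## Working session

There is one attempt and no reset: what is moved stays moved. The work goes in short steps, each a Python script; the robot and the scene stay as the last script left them, time stands still between calls to the robot, and variables do not carry over. Pictures are saved under pics/ and viewed, and the job is handed in when it is done.

```bash
ls; mkdir -p pics; python3 - <<'E'
from cell import manip,cams
import cv2,numpy as np
s=manip.state();print(s)
for n in("scene","top"):
    c=cams.capture(n);cv2.imwrite(f"pics/{n}0.png",c["image"]);print(n,c["intrinsics"],c["k1"],c["position"],c["orientation"],c["z_map"].min(),c["z_map"].max())
    np.savez(f"{n}0.npz",**{k:c[k] for k in c})
E
```

```text
pics
{'clock': 0.0, 'joint_pos': array([ 1.30408345e+00,  2.64713545e-01,  1.60537860e+00, -4.42534831e-05,
        1.27369280e+00, -3.69079198e-02]), 'joint_velocities': array([-0.00021348, -0.00139226, -0.00156895, -0.00100291, -0.00045779,
        0.00055286]), 'tau': array([ 5.70229058e-04, -5.02110386e+01, -3.56870306e+01,  7.30746123e-02,
        2.91946175e-02, -1.76022068e-04]), 'tool_pos': array([0.15358931, 0.6565605 , 0.23741221]), 'tcp_rot': array([ 0.17870338,  1.56354627, -0.18212376]), 'contact_force': array([1.00451825, 0.28882572, 1.27519922]), 'moment': array([ 0.01306776, -0.00207341, -0.00413253]), 'gripper_width': 0.08812180595732493}
scene [[453.93867574   0.         254.1354009 ]
 [  0.         453.93867574 198.12873807]
 [  0.           0.           1.        ]] -0.18503654899244332 [ 0.18565883 -0.55541948  0.88975343] [-2.30030918  0.7703174  -0.28643127] 0.0 2.3228517
top [[355.93012285   0.         252.17955002]
 [  0.         355.93012285 184.19721202]
 [  0.           0.           1.        ]] -0.10657403056730329 [0.5683868  0.03843069 1.01007966] [-2.21708749  2.16367401 -0.08217837] 0.0 1.8873575
```

View pics/scene0.png

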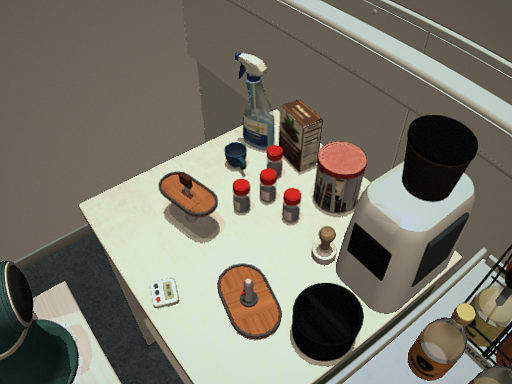

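View pics/top0.png

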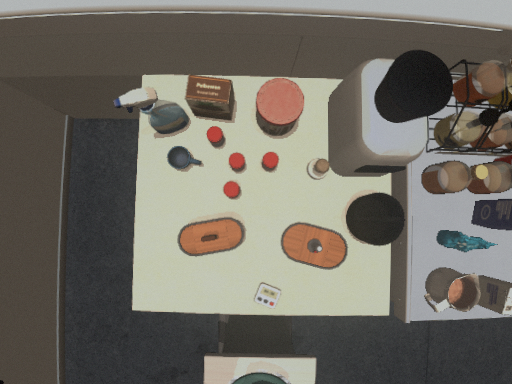

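The scene view shows the upper tier at (188,195), the stand at (249,300), and four red-capped jars. In the top view the tier is at (211,236), the stand at (314,246), and the jars' caps at (215,135), (237,161), (271,160) and (232,189). The image's right is the robot's right, so the jar at (271,160) is the target. Next I'll measure.

```bash
cat > h.py <<'E'
import numpy as np,cv2
from scipy.spatial.transform import Rotation as R
def norm(c,uv):
    K=c["intrinsics"];k1=float(c["k1"])
    return cv2.undistortPoints(np.asarray(uv,float).reshape(-1,1,2),K,np.array([k1,0,0,0,0.])).reshape(-1,2)
def onplane(c,uv,z):
    n=norm(c,uv);d=np.c_[n,np.ones(len(n))]@R.from_rotvec(c["orientation"]).as_matrix().T
    p=c["position"];return p+d*((z-p[2])/d[:,2])[:,None]
def cloud(c):
    h,w=c["z_map"].shape
    u,v=np.meshgrid(np.arange(w),np.arange(h));n=norm(c,np.c_[u.ravel(),v.ravel()])
    z=c["z_map"].ravel();P=np.c_[n*z[:,None],z]@R.from_rotvec(c["orientation"]).as_matrix().T+c["position"]
    return P.reshape(h,w,3)
def proj(c,P):
    Rm=R.from_rotvec(c["orientation"]).as_matrix();q=(np.atleast_2d(P)-c["position"])@Rm;s=q[:,:2]/q[:,2:]
    s=s*(1+c["k1"]*(s**2).sum(1,keepdims=True));return s*c["intrinsics"][0,0]+[c["intrinsics"][0,2],c["intrinsics"][1,2]]
def blobs(m,amin=30):
    n,l,st,ce=cv2.connectedComponentsWithStats(m.astype(np.uint8)*255);return [(l==i,st[i],ce[i]) for i in range(1,n) if st[i][4]>=amin]
E
python3 - <<'E'
from h import *
for nm in("top","scene"):
    c=dict(np.load(nm+"0.npz"));P=cloud(c);hsv=cv2.cvtColor(c["image"],cv2.COLOR_BGR2HSV);H,S,V=[hsv[...,i].astype(int) for i in range(3)]
    val=c["z_map"]>0
    onT=(P[...,0]>.3)&(P[...,0]<1.1)&(abs(P[...,1])<.6)&val
    red=((H<5)|(H>172))&(S>170)&(V>90)
    print(nm,"table z",np.median(P[...,2][(S<60)&(V>200)&onT]))
    for b,st,ce in blobs(red&onT,25):
        p=P[b];zt=np.percentile(p[:,2],90);q=p[p[:,2]>zt-.008];
        print("red",ce.round(1),st[4],"ztop",zt.round(4),"top ctr",((q.min(0)+q.max(0))/2).round(4),"plane",onplane(c,[ce],.085 if zt<.12 else zt)[0].round(4))
    wood=(H>=3)&(H<20)&(S>110)&(V>60)
    for b,st,ce in blobs(wood&onT,200):
        p=P[b];z=np.median(p[:,2])
        cn=max(cv2.findContours(b.astype(np.uint8),cv2.RETR_EXTERNAL,cv2.CHAIN_APPROX_NONE)[0],key=cv2.contourArea).reshape(-1,2)
        zz=.094 if z>.05 else .010
        w=onplane(c,cn,zz)[:,:2]
        r=cv2.minAreaRect((w*1000).astype(np.float32));print("wood",ce.round(1),st[4],"z",z.round(4),"rect",np.round(r[0],1),np.round(r[1],1),round(r[2],2))
    for zlo,zhi,lab in((.125,.16,"handle"),(.07,.092,"stub")):
        m=onT&(P[...,2]>zlo)&(P[...,2]<zhi)&(P[...,0]<.62)
        for b,st,ce in blobs(m,6): print(lab,ce.round(1),st[4],P[b].mean(0).round(4),P[b].min(0).round(4),P[b].max(0).round(4))
E
```

```text
top table z 0.00027757477541356934
red [213.8 132.8] 107 ztop 0.0918 top ctr [0.763  0.1371 0.0894] plane [0.7645 0.1368 0.085 ]
wood [479.5  93. ] 274 z 0.2214 rect [ 914.4 -614. ] [101.1  84.6] 86.36
wood [208.5  87. ] 584 z 0.1611 rect [882.7 156.3] [109.   61.6] 83.44
wood [460.   89.8] 253 z 0.1791 rect [ 910.2 -536.8] [70.2 40.5] 1.79
wood [280.1 101.1] 1307 z 0.1427 rect [848.9 -37.1] [121.2 126.6] 43.11
wood [210.2 236.3] 1562 z 0.0937 rect [494.1 137.1] [ 74.  157.5] 11.04
wood [313.8 245.5] 1806 z 0.0102 rect [ 468.2 -145.8] [177.1 100.6] 76.91
handle [474.8 240.5] 217 [ 0.4969 -0.5404  0.1407] [ 0.4761 -0.5913  0.1251] [ 0.5153 -0.4956  0.1595]
handle [208.2 237.5] 77 [0.4958 0.1354 0.1506] [0.4894 0.1181 0.1281] [0.5018 0.1526 0.1568]
handle [462.6 294.4] 462 [ 0.3579 -0.5144  0.1322] [ 0.3146 -0.559   0.125 ] [ 0.4138 -0.4447  0.1438]
handle [487.3 293.6] 251 [ 0.3604 -0.5781  0.1426] [ 0.3227 -0.5964  0.1251] [ 0.3949 -0.573   0.16  ]
stub [231.3 192. ] 126 [0.6093 0.0861 0.0886] [0.5963 0.0661 0.0723] [0.62   0.1054 0.0919]
stub [379.5 219.1] 839 [ 0.5472 -0.3053  0.08
[... 2491 characters left out ...]
88] [0.5332 0.1487 0.0918]
stub [173.3 203.1] 39 [0.4531 0.1324 0.0889] [0.4441 0.0881 0.0843] [0.4625 0.1822 0.092 ]
stub [192.1 209.2] 12 [0.4783 0.0872 0.0907] [0.4714 0.0804 0.0898] [0.4868 0.0922 0.0918]
stub [201.3 214.8] 42 [0.4872 0.0613 0.0885] [0.4638 0.052  0.0829] [0.5271 0.0823 0.0913]
stub [248.2 283.6] 79 [ 0.4675 -0.1481  0.0797] [ 0.4592 -0.1552  0.0706] [ 0.4779 -0.1374  0.0883]
stub [327.9 314.9] 1686 [ 0.5484 -0.3031  0.0842] [ 0.4797 -0.3714  0.07  ] [ 0.6185 -0.2312  0.092 ]
stub [419.7 361.6] 15 [ 0.6193 -0.487   0.0802] [ 0.6184 -0.4913  0.0705] [ 0.6198 -0.482   0.0915]
stub [423.6 364.4] 8 [ 0.6191 -0.496   0.0834] [ 0.6179 -0.4981  0.0734] [ 0.6199 -0.4924  0.09  ]
```

```bash
cat >> h.py <<'E'
def down(psi):
    x=np.array([0,0,-1.]);y=np.array([np.cos(psi),np.sin(psi),0]);return R.from_matrix(np.c_[x,y,np.cross(x,y)]).as_rotvec()
E
python3 - <<'E'
from h import *
c=dict(np.load("top0.npz"));hsv=cv2.cvtColor(c["image"],cv2.COLOR_BGR2HSV);H,S,V=[hsv[...,i].astype(int) for i in range(3)]
P=cloud(c)
red=((H<6)|(H>170))&(S>130)&(V>70)
for b,st,ce in blobs(red&(P[...,2]<.12),25):
    p=P[b];t=b&(P[...,2]>.084);uv=np.argwhere(t)[:,::-1].mean(0) if t.any() else ce
    print(ce.round(1),st[4],p[:,2].max().round(3),onplane(c,[uv],.09)[0].round(4))
for nm in("top","scene"):
    c=dict(np.load(nm+"0.npz"));u=proj(c,[[.469,-.1448,.086],[.495,.1365,.154],[.695,-.017,.09]]);print(nm,u.round(1))
    im=cv2.resize(c["image"],None,fx=3,fy=3,interpolation=cv2.INTER_CUBIC)
    for p in u: cv2.drawMarker(im,tuple(int(3*a+1) for a in p),(255,255,0),cv2.MARKER_CROSS,14,1)
    x0,y0=(480,330) if nm=="top" else (420,380)
    cv2.imwrite(f"pics/{nm}_m.png",im[y0:y0+590,x0:x0+780])
from cell import inverse_kinematics as ik
for d in(0,180):
  for nm,p,y in(("tier",[.495,.1365,.119],11),("ins",[.469,-.145,.25],-13.4),("jar",[.695,-.017,.05],90),("place",[.481,-.092,.16],-13.4)):
    q=ik(np.array(p),down(np.radians(y+d)));print(nm,d,None if q is None else np.round(q,2))
E
```

```text
[214.2 133.9] 190 0.094 [0.7606 0.1352 0.09  ]
[236.2 160.3] 188 0.094 [0.692  0.0756 0.09  ]
[270.2 159.6] 187 0.093 [ 0.6965 -0.0131  0.09  ]
[505.4 158.8] 50 0.112 [ 0.7201 -0.6835  0.09  ]
[231.1 189. ] 187 0.094 [0.6169 0.0867 0.09  ]
top [[319.  248.2]
 [207.6 237.9]
 [271.7 160.1]]
scene [[247.7 280.5]
 [184.1 175. ]
 [292.1 194.1]]
tier 0 [ 0.22  0.07  2.07 -0.    1.01  0.03]
ins 0 [-0.35 -0.1   1.97  0.    1.27 -0.12]
jar 0 [-0.06  0.46  1.71 -0.    0.97 -1.63]
place 0 [-0.24 -0.02  2.08  0.    1.09 -0.01]
tier 180 None
ins 180 None
jar 180 [-0.06  0.46  1.71 -0.    0.97  1.51]
place 180 None
```

View pics/top_m.png

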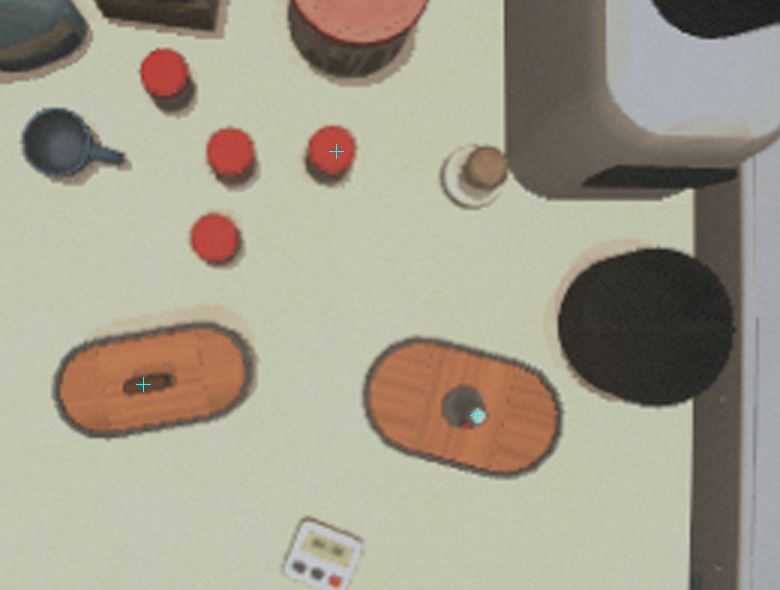

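View pics/scene_m.png

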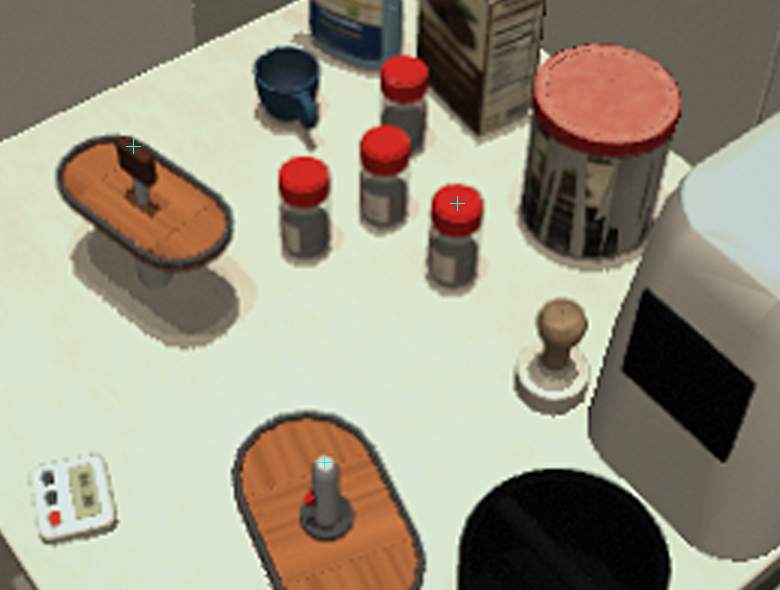

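The crosses land on the stub tip (top view 319,248), the handle top (208,238) and the target jar's cap (270,160), to within 1–2 px. Next I'll grasp the tier.

```bash
python3 - <<'E'
from h import *
from cell import manip,cams
o=down(np.radians(11))
manip.set_gripper(.05)
manip.move_pose(np.array([.495,.1365,.20]),o)
manip.move_linear(np.array([.495,.1365,.121]),rate=.12)
manip.set_gripper(0.0,force=50)
s=manip.state();print(s["clock"],s["tool_pos"],s["gripper_width"],s["contact_force"])
manip.move_linear(np.array([.495,.1365,.25]),rate=.12)
s=manip.state();print(s["clock"],s["tool_pos"],s["gripper_width"],s["contact_force"])
manip.move_pose(np.array([.469,-.1448,.235]),down(np.radians(-13.4)))
manip.dwell(.3)
s=manip.state();print(s["clock"],s["tool_pos"],s["tcp_rot"],s["contact_force"])
for n in("scene","top"):
    c=cams.capture(n);cv2.imwrite(f"pics/{n}1.png",cv2.resize(c["image"],None,fx=1.5,fy=1.5));np.savez(f"{n}1.npz",**c)
E
```

```text
4.5083 [0.49536219 0.13652563 0.12119871] 0.011784872813617854 [0.39563635 0.28759583 0.5827066 ]
5.7333 [0.49426171 0.13632229 0.24878339] 0.01132745357682531 [ 0.5131312  -0.3756553  -4.75164469]
7.125 [ 0.46936016 -0.1439034   0.23507484] [ 1.37817557  1.09031701 -1.37792331] [-0.02528467  0.09387702 -5.38174487]
```

View pics/scene1.png

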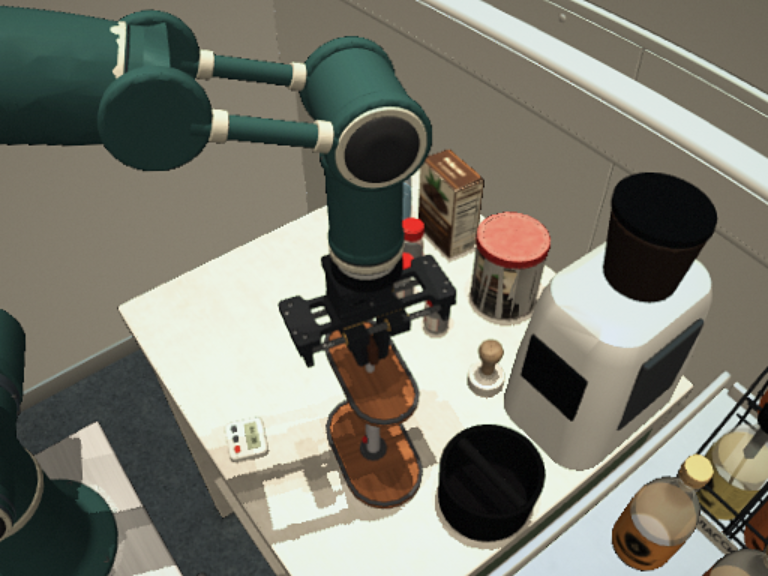

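View pics/top1.png

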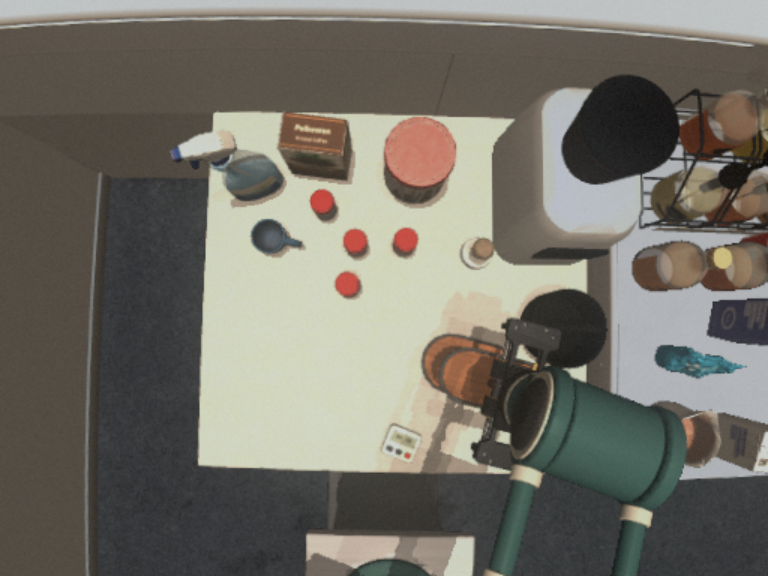

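Scene view: the tier hangs over the stand, with its tray at (372,375) and the stub or tube at (372,435). I'll zoom in to compare the tube end with the stub.

```bash
python3 - <<'E'
from h import *
c=dict(np.load("scene1.npz"));im=cv2.resize(c["image"][215:345,200:300],None,fx=5.5,fy=4.5 and 5.5*.8,interpolation=cv2.INTER_CUBIC)
im=cv2.resize(c["image"][220:340,205:300],None,fx=5,fy=5,interpolation=cv2.INTER_CUBIC)
cv2.imwrite("pics/scene1z.png",im)
print(proj(c,[[.469,-.1448,.086],[.469,-.1448,.114],[.469,-.1448,.208]]).round(1))
hsv=cv2.cvtColor(c["image"],cv2.COLOR_BGR2HSV);H,S,V=[hsv[...,i].astype(int) for i in range(3)];P=cloud(c)
wood=(H>=3)&(H<20)&(S>110)&(V>40)&(c["z_map"]>0)&(P[...,0]<.6)&(abs(P[...,1]+.145)<.12)&(abs(P[...,2]-.2075)<.02)
p=P[wood];A=np.c_[p[:,:2]-[.469,-.1448],np.ones(len(p))];k=np.linalg.lstsq(A,p[:,2],rcond=None)[0];r=p[:,2]-A@k;g=abs(r)<.005;k=np.linalg.lstsq(A[g],p[g,2],rcond=None)[0];print("plane",k,len(p))
cn,_=cv2.findContours((wood).astype(np.uint8),cv2.RETR_EXTERNAL,cv2.CHAIN_APPROX_NONE)
r=cv2.minAreaRect((p[g][:,:2]*1000).astype(np.float32));print(r)
E
```

```text
[[247.7 280.5]
 [247.5 273.2]
 [246.5 245.6]]
plane [-0.00341692 -0.00512038  0.20659754] 1758
((468.4866027832031, -149.69332885742188), (158.7816925048828, 79.46760559082031), 73.58671569824219)
```

View pics/scene1z.png

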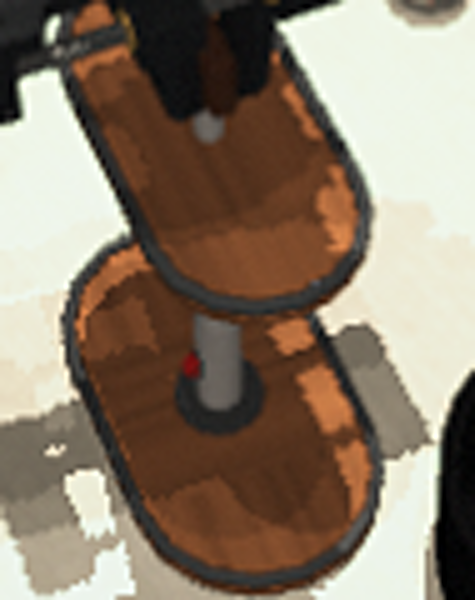

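```bash
python3 - <<'E'
from h import *
from cell import manip,cams
x,y=.469,-.1465
manip.move_linear(np.array([x,y,.212]),rate=.08)
def rep():
    s=manip.state();f=s["contact_force"];m=s["moment"];print(round(s["clock"],2),s["tool_pos"].round(4),f.round(1),m.round(2),flush=True);return f
rep()
for z in np.arange(.206,.180,-.006):
    manip.move_linear(np.array([x,y,z]),rate=.05);f=rep()
    if np.hypot(f[0],f[1])>15 or f[2]>12: print("STOP");break
c=cams.capture("scene");cv2.imwrite("pics/scene2z.png",cv2.resize(c["image"][220:340,190:310],None,fx=4.5,fy=4.5,interpolation=cv2.INTER_CUBIC))
E
```

```text
7.67 [ 0.4682 -0.1464  0.2108] [ 1.2 -0.7 -4.4] [-0.1   0.11 -0.01]
7.93 [ 0.4688 -0.1465  0.2057] [-0.4 -0.3 -3.7] [-0.08  0.04 -0.01]
8.2 [ 0.4686 -0.1464  0.1995] [-0.1  0.6 -4.7] [-0.1   0.06 -0.04]
8.47 [ 0.4687 -0.1462  0.1934] [ 0.3  1.3 -4. ] [ 0.11  0.03 -0.01]
8.73 [ 0.4687 -0.1463  0.1874] [ 0.9  1.3 -5.3] [ 0.13 -0.05  0.05]
9.0 [ 0.4687 -0.1463  0.1815] [-0.1  0.8 -5.7] [ 0.2   0.04 -0.01]
```

View pics/scene2z.png

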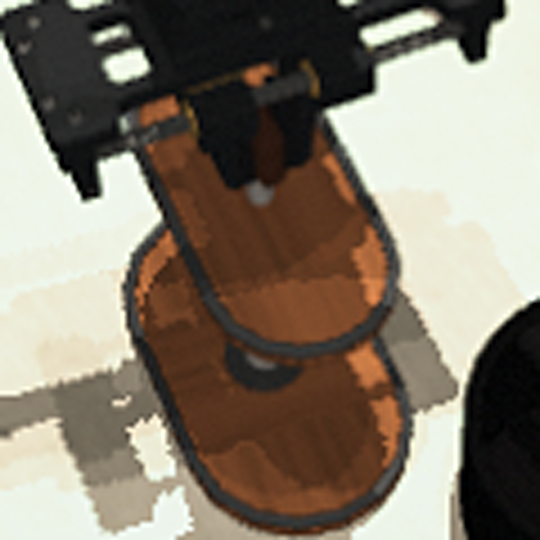

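The tube is threaded on the stub, with very low forces. The trays are parallel and the tube is just above the collar at (262,360) in the crop. Next I'll press past the button.

```bash
python3 - <<'E'
from h import *
from cell import manip,cams
x,y=.469,-.1468
def rep():
    s=manip.state();f=s["contact_force"];m=s["moment"];print(round(s["clock"],2),s["tool_pos"].round(4),f.round(1),m.round(2),round(s["gripper_width"],4),flush=True);return f
for z in list(np.arange(.177,.1375,-.004))+[.137,.135,.133,.131]:
    manip.move_linear(np.array([x,y,z]),rate=.05);f=rep()
    if np.hypot(f[0],f[1])>30 or f[2]>30 : print("STOP");break
    if z<.14 and f[2]>14: break
E
```

```text
9.3 [ 0.4689 -0.1466  0.1766] [ 0.9  1.2 -5.5] [ 0.37 -0.04  0.01] 0.0116
9.55 [ 0.4689 -0.1467  0.1727] [ 1.7  1.9 -5.4] [ 0.36 -0.11 -0.01] 0.0116
9.8 [ 0.4689 -0.1467  0.1691] [-1.4  1.9 -1.7] [ 0.64  0.29 -0.01] 0.0117
10.05 [ 0.4688 -0.1466  0.1649] [-0.4  3.  -0.4] [0.68 0.39 0.02] 0.0114
10.3 [ 0.4686 -0.1465  0.1602] [-0.5  3.6 -3.2] [ 0.67  0.16 -0.03] 0.0113
10.55 [ 0.4686 -0.1466  0.1562] [-0.5  3.9 -4.1] [ 0.76  0.14 -0.07] 0.0113
10.8 [ 0.4687 -0.1466  0.1523] [-0.6  2.9 -6.3] [ 0.78  0.16 -0.01] 0.011
11.05 [ 0.4688 -0.1466  0.1485] [ 0.   3.7 -5.1] [0.78 0.24 0.03] 0.0116
11.3 [ 0.4688 -0.1467  0.1445] [-0.9  2.6 -4.3] [ 0.86  0.21 -0.03] 0.0114
11.55 [ 0.4688 -0.1467  0.1405] [-0.2  3.5 -4.6] [ 0.86  0.2  -0.01] 0.0115
11.8 [ 0.4696 -0.147   0.1373] [ 0.2  4.3 -0.9] [ 0.84  0.16 -0.08] 0.0114
12.05 [ 0.4704 -0.1471  0.1372] [-1.9  4.7  9.2] [ 1.11  0.68 -0.07] 0.0116
12.3 [ 0.4709 -0.1472  0.1372] [-5.2  6.9 19.3] [ 1.35  1.4  -0.05] 0.0113
```

```bash
python3 - <<'E'
from h import *
from cell import manip,cams
x,y=.469,-.146
def rep():
    s=manip.state();f=s["contact_force"];m=s["moment"];print(round(s["clock"],2),s["tool_pos"].round(4),f.round(1),m.round(2),round(s["gripper_width"],4),flush=True);return f
for z in [.137,.1385,.140,.1415,.143]:
    manip.move_linear(np.array([x,y,z]),rate=.05);manip.dwell(.1);f=rep()
    if f[2]<-15: print("latched");break
manip.move_linear(np.array([x,y,.1355]),rate=.05);rep()
manip.set_gripper(.05)
manip.move_linear(np.array([x,y,.20]),rate=.15)
# pre-jar pose then look
manip.move_pose(np.array([.695,-.016,.19]),down(np.radians(90)))
rep()
for n in("scene","top"):
    c=cams.capture(n);cv2.imwrite(f"pics/{n}3.png",cv2.resize(c["image"],None,fx=1.5,fy=1.5));np.savez(f"{n}3.npz",**c)
E
```

```text
12.65 [ 0.4697 -0.1464  0.1373] [1.4 2.3 0.6] [ 0.54 -0.12 -0.02] 0.0117
13.0 [ 0.4685 -0.146   0.1378] [ 0.9  1.3 -5. ] [ 0.3  -0.1  -0.05] 0.0116
13.35 [ 0.4682 -0.1457  0.1391] [  0.9   2.1 -11.4] [ 0.25 -0.27 -0.03] 0.0117
13.7 [ 0.4677 -0.1454  0.1396] [  3.    1.6 -25.1] [ 0.18 -0.81  0.07] 0.0116
latched
13.97 [ 0.4702 -0.1464  0.1375] [ 0.4  2.1 -4.4] [0.48 0.21 0.  ] 0.0116
16.61 [ 0.6942 -0.0163  0.189 ] [-0.2 -0.4  0.2] [0.04 0.03 0.03] 0.0503
```

View pics/scene3.png

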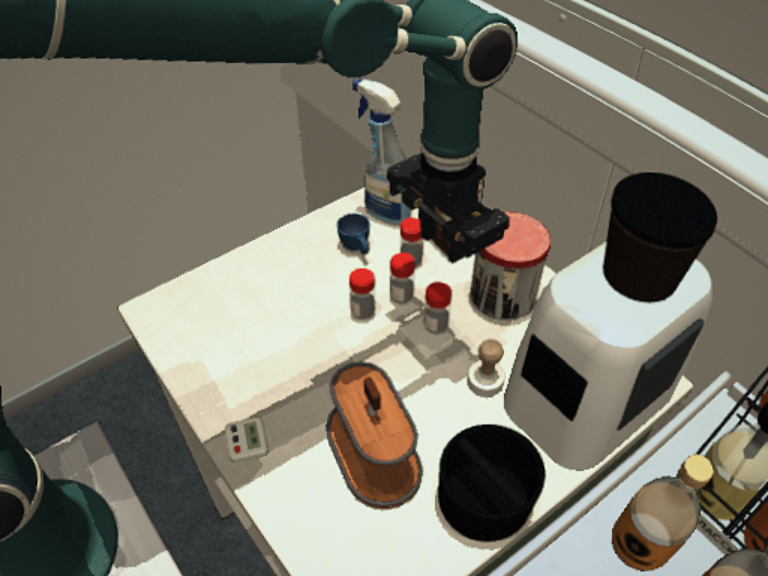

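View pics/top3.png

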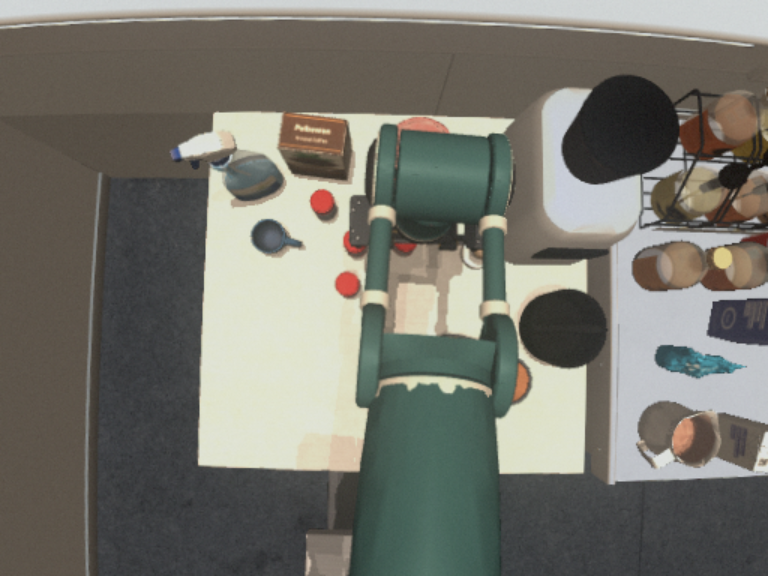

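The tier is home and latched: it bottomed at TCP z 0.1372 as expected, and the upward tug met 25 N. The scene view shows it level at (373,410). The jar stands undisturbed at (437,305). Next I'll pick it up.

```bash
python3 - <<'E'
from h import *
from cell import manip,cams
c=dict(np.load("scene3.npz"));hsv=cv2.cvtColor(c["image"],cv2.COLOR_BGR2HSV);H,S,V=[hsv[...,i].astype(int) for i in range(3)];P=cloud(c)
wood=(H>=3)&(H<20)&(S>110)&(V>60)&(abs(P[...,2]-.109)<.012)&(P[...,0]<.6)&(abs(P[...,1]+.145)<.12)&(c["z_map"]>0)
p=P[wood];A=np.c_[p[:,:2]-[.469,-.1448],np.ones(len(p))];print("tray plane",np.linalg.lstsq(A,p[:,2],rcond=None)[0].round(4))
b=max(blobs(wood,200),key=lambda t:t[1][4])[0]
cn=max(cv2.findContours(b.astype(np.uint8),0,cv2.CHAIN_APPROX_NONE)[0],key=cv2.contourArea).reshape(-1,2)
print(cv2.minAreaRect((onplane(c,cn,.11)[:,:2]*1000).astype(np.float32)))
def rep():
    s=manip.state();f=s["contact_force"];print(round(s["clock"],2),s["tool_pos"].round(4),f.round(1),s["moment"].round(2),round(s["gripper_width"],4),flush=True);return f
manip.set_gripper(.066)
manip.move_linear(np.array([.697,-.014,.12]),rate=.12)
manip.move_linear(np.array([.697,-.014,.041]),rate=.07);rep()
manip.set_gripper(0.03,force=15);rep()
c=cams.capture("scene");cv2.imwrite("pics/scene4z.png",cv2.resize(c["image"][130:250,210:350],None,fx=4.5,fy=4.5,interpolation=cv2.INTER_CUBIC))
E
```

```text
tray plane [0.0012 0.0034 0.109 ]
((470.9893798828125, -144.40133666992188), (158.19033813476562, 74.62460327148438), 76.71021270751953)
19.15 [ 0.6976 -0.0141  0.0417] [-0.1 -0.3  0.1] [0.03 0.04 0.01] 0.0657
19.62 [ 0.6973 -0.0139  0.0414] [-0.7  1.2  1.9] [ 0.11 -0.03  0.  ] 0.043
```

View pics/scene4z.png

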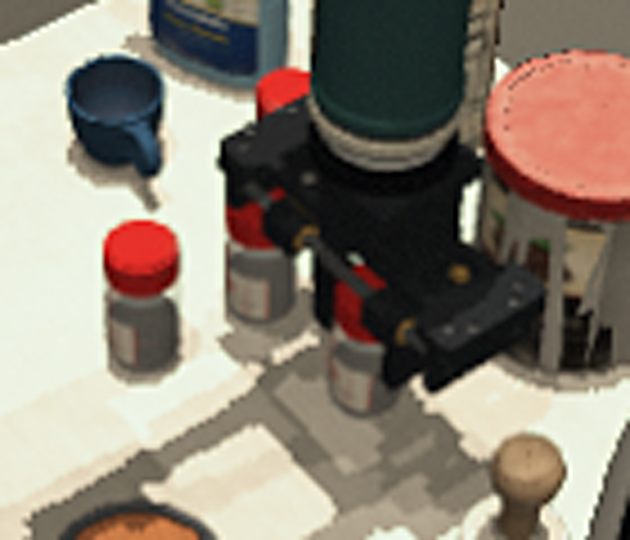

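The gripper is closed on the target jar at a width of 43 mm, close to its 44 mm diameter. The neighbours are untouched. Next I'll lift it and carry it to the tray's +y side.

```bash
python3 - <<'E'
from h import *
from cell import manip,cams
def rep():
    s=manip.state();f=s["contact_force"];print(round(s["clock"],2),s["tool_pos"].round(4),f.round(1),s["moment"].round(2),round(s["gripper_width"],4),flush=True);return f
manip.move_linear(np.array([.697,-.014,.27]),rate=.12);rep()
manip.move_pose(np.array([.4824,-.0925,.25]),down(np.radians(-13.3)))
manip.dwell(.3)
manip.move_linear(np.array([.4824,-.0925,.175]),rate=.08);manip.dwell(.2);rep()
for n in("scene","top"):
    c=cams.capture(n);cv2.imwrite(f"pics/{n}5.png",cv2.resize(c["image"][200:345,180:320] if n=="scene" else c["image"],None,fx=4 if n=="scene" else 1.5,fy=4 if n=="scene" else 1.5,interpolation=cv2.INTER_CUBIC));np.savez(f"{n}5.npz",**c)
E
```

```text
21.73 [ 0.6966 -0.014   0.2689] [ 0.9 -0.5 -1.4] [0.03 0.01 0.01] 0.0434
24.75 [ 0.4829 -0.0926  0.1757] [-0.5 -0.5 -2.2] [-0.03  0.05  0.04] 0.0432
```

View pics/scene5.png

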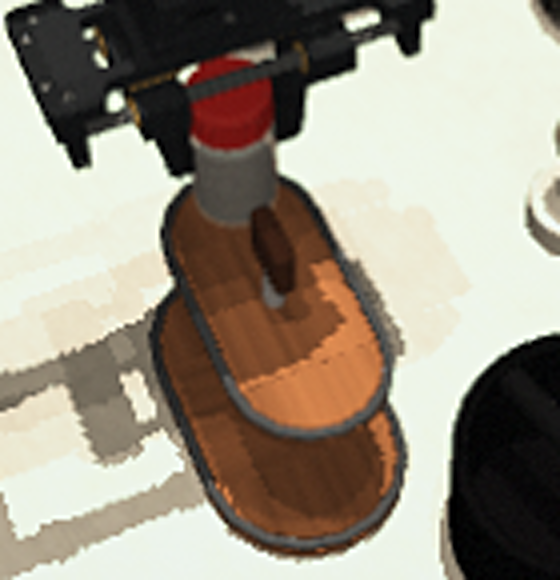

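View pics/top5.png

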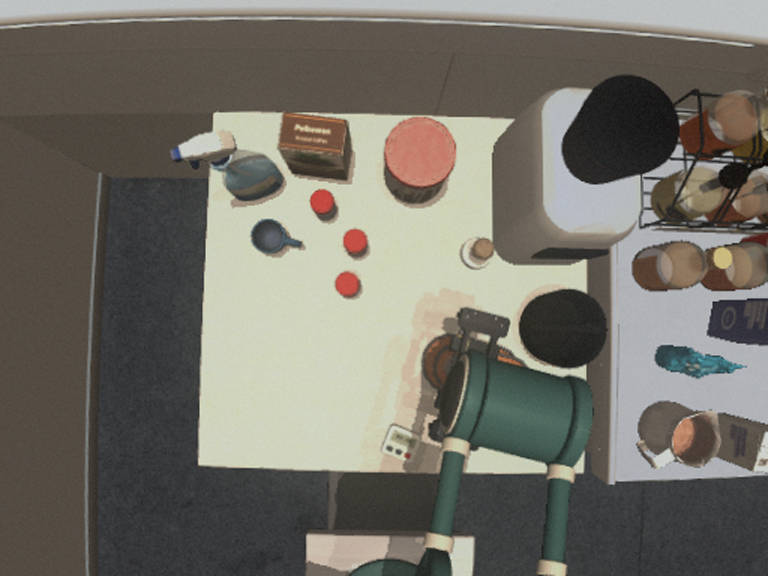

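The jar is upright in the gripper over the +y half of the tray, at (232,150) in the crop, clear of the handle at (272,250). Next I'll lower it until it touches.

```bash
python3 - <<'E'
from h import *
from cell import manip,cams
def rep():
    s=manip.state();f=s["contact_force"];print(round(s["clock"],2),s["tool_pos"].round(4),f.round(1),s["moment"].round(2),round(s["gripper_width"],4),flush=True);return f
p=np.array([.4824,-.0925,.155]);manip.move_linear(p,rate=.05);f0=rep()
for z in np.arange(.153,.147,-.001):
    p[2]=z;manip.move_linear(p,rate=.03);manip.dwell(.1);f=rep()
    if f[2]-f0[2]>3: break
manip.set_gripper(.062,force=5);manip.dwell(.2);rep()
p[2]=.27;manip.move_linear(p,rate=.12)
manip.move_pose(np.array([.40,.25,.30]),down(np.radians(11)));manip.dwell(.3);rep()
for n in("scene","top"):
    c=cams.capture(n);cv2.imwrite(f"pics/{n}6.png",cv2.resize(c["image"],None,fx=1.5,fy=1.5));np.savez(f"{n}6.npz",**c)
    if n=="scene":cv2.imwrite("pics/scene6z.png",cv2.resize(c["image"][200:345,180:320],None,fx=4,fy=4,interpolation=cv2.INTER_CUBIC))
E
```

```text
25.4 [ 0.4821 -0.0924  0.1545] [-0.5  0.3 -1.2] [-0.07  0.04 -0.05] 0.0433
25.75 [ 0.4825 -0.0925  0.1532] [ 0.2 -0.1 -1.4] [-0.01  0.06  0.05] 0.0428
26.1 [ 0.4824 -0.0925  0.152 ] [ 0.2 -1.1 -1.3] [-0.11  0.1  -0.01] 0.0429
26.45 [ 0.4827 -0.0925  0.1513] [-0.3  0.9  0.5] [0.   0.15 0.  ] 0.0432
26.8 [ 0.4832 -0.0923  0.1511] [-1.1  2.4  4.5] [ 0.25  0.24 -0.  ] 0.0435
27.47 [ 0.4824 -0.0925  0.1499] [0.7 0.2 0.1] [-0.02  0.11  0.04] 0.0617
30.24 [0.4004 0.2493 0.2999] [-0.8  0.4 -0.6] [-0.05  0.01  0.01] 0.0618
```

View pics/scene6z.png

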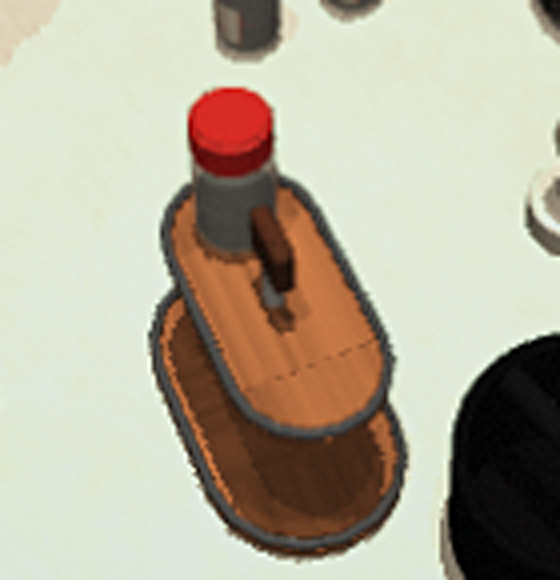

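View pics/top6.png

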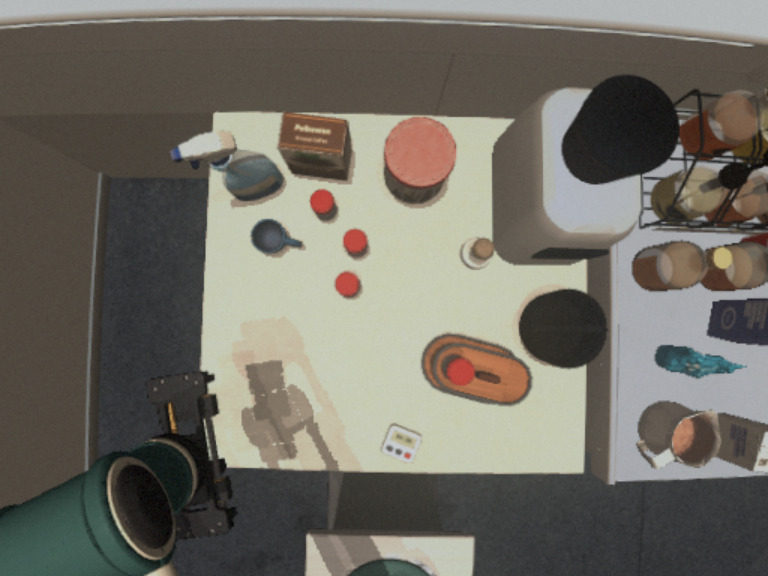

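The jar stands upright on the tray, with its cap at (460,372) in the top view. The cup and tamper are unmoved and the arm is clear. I'll do one numeric check before handing in.

```bash
python3 - <<'E'
from h import *
from cell import order,manip
for n in("top","scene"):
    c=dict(np.load(n+"6.npz"));P=cloud(c);hsv=cv2.cvtColor(c["image"],cv2.COLOR_BGR2HSV);H,S,V=[hsv[...,i].astype(int) for i in range(3)]
    near=(P[...,0]<.6)&(P[...,0]>.35)&(abs(P[...,1]+.145)<.12)
    red=((H<6)|(H>170))&(S>130)&(V>70)&near&(P[...,2]>.15);t=red&(P[...,2]>.193)
    print(n,"cap top",np.median(P[t][:,2]).round(4),P[t].mean(0).round(4))
    w=(H>=3)&(H<20)&(S>110)&(V>60)&near&(abs(P[...,2]-.11)<.01);p=P[w];A=np.c_[p[:,:2]-[.469,-.1448],np.ones(len(p))];print("tray",np.linalg.lstsq(A,p[:,2],rcond=None)[0].round(4))
    c0=dict(np.load(n+"0.npz"))
    for nm,q in(("cup",[.70,.19,.04]),("tamper",[.67,-.14,.05])):
        u,v=proj(c,q)[0].astype(int);d=cv2.absdiff(c["image"],c0["image"])[v-22:v+22,u-22:u+22];print(nm,u,v,"pixels changed",int((d.max(2)>60).sum()))
order.close_job();print(manip.state()["clock"])
E
```

```text
top cap top 0.1996 [ 0.4825 -0.0939  0.1996]
tray [0.0035 0.0006 0.1102]
cup 195 158 pixels changed 0
tamper 315 172 pixels changed 0
scene cap top 0.1977 [ 0.4807 -0.098   0.1976]
tray [0.0021 0.0043 0.1091]
cup 243 161 pixels changed 0
tamper 317 242 pixels changed 12
the job is handed in; nothing more can be done
the job is handed in; nothing more can be done
```

The stand is back together and the spice jar is upright on the upper tray. I handed the job in about 30 s into the 66 s allowed.

**What I did:** I pinched the upper tier by its handle, turned it to line up with the stand, and lowered its tube over the stub and past the button until it bottomed. I then placed the rightmost of the four red-capped jars on the tray's +y side, let go and moved the arm clear.

**Last checks:**
- **Tier home:** it bottomed at TCP z 0.137 m, as expected. The tray face measures 109–110 mm high (110 expected) and is level within about 0.3°.
- **Button:** it cannot be seen with the tube on. I infer that it popped out, because a 25 N upward tug moved the tier only about 2 mm before holding.
- **Jar:** its cap top measures 198–200 mm high (200 expected), so it is upright.
- **Cup and tamper:** the pictures show no change at the cup in either view, or at the tamper in the top view. The scene view had 12 changed pixels in the tamper window. They are probably from the removed jar or its shadow next to it; I did not check further.

The two cameras disagreed by about 1–2 mm on most positions, and by about 4 mm in y on the final cap position. I put the larger gap down to the scene camera seeing mostly one side of the cap.

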